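# Set the dispenser's volume sleeve to 8 and give a full stroke

## Robot

A 6-joint arm with a two-finger parallel gripper is mounted at the origin on a cart in front of the work surface, level with it; the furniture and walls round the work are solid. World frame = base frame: x ahead of the robot, y to its left, z up, the work surface at z = 0. Lengths are in m, angles in rad, forces in N, time in s.
With the tool pointing down it reaches from about 0.425 to 0.95 m from the base axis. Payload 3.5 kg.
Tool frame: the origin (TCP) lies at the very end of the fingers, on their centre line; the grasp point (between the pads) lies 19 mm behind it; z points along the fingers, y is the line along which they close (so a half turn about z gives the same grasp; the last joint's range is limited). The gripper opens to 85 mm and grips with 20 to 120 N. Pads are 22 mm wide; open, the fingers measure 114 mm over their backs; the gripper's body (76 mm by 85 mm) begins 54 mm behind the grasp point. The pads swing forward as they close: fully open they stand 13 mm farther back than shut.
Start: joints at [1.16, 0.286, 1.577, -0, 1.279, -0.15], TCP at [0.174, 0.652, 0.196] pointing down, gripper open.
Joint ranges: [-2.77, 2.77], [-0.9, 2.22], [0.21, 2.48], [-1.53, 4.67], [0.24, 2.81], [-2.84, 2.84]. Speed limits (rad/s): [2.79, 2.79, 3.14, 3.14, 3.14, 3.14].

## Interface

Orientations are given as a unit quaternion [x, y, z, w].
In Python, from plant import get_state, read_camera, sign_off, recognise gives the robot as it stands.
- The arm moves only by the tool arm_command, never from a script. Its argument "steps" is a list of rows, each an object with "translation": the shift along the tool's x, y, z scaled (see below), a list of three; "twist": the turn, a rotation vector about the tool's x, y, z scaled (see below), a list of three; "fingers": the opening, from -1 (shut) to 1 (fully open). In form: [{"translation": [x, y, z], "twist": [rx, ry, rz], "fingers": fingers}, ...]. A call has 1 to 5 rows; each row is the pose to reach, as a shift and turn from the pose commanded when the call began, along the tool's axes at that moment; what a row does not reach only later rows make up. The controller multiplies each number of a shift by 75 cm and each number of a turn by 60 degrees. A row lasts 1/8 s, in which the tool goes at most 62.5 mm and 10.7 degrees, less where a joint would pass 70% of its speed; a pose out of reach is approached as far as the arm can. A call with a number of a shift or a turn outside -1 to 1 is refused whole. A call with a gripper value outside its range is refused whole. The fingers move at their own pace and stop on an object; "grip_force" is the grip in N (left out, the last holds). Time passes only in rows, so rows that repeat a pose let the fingers close. It gives the time, the measured TCP pose, the force, the opening and the grip force at its end, in the units of the state.
- get_state(): the state, without advancing time (a new reading comes with each control period).
- read_camera(name): name is "scene" or "top"; returns a dict with "pixels" (400x640x3 uint8, red, green, blue), "K" (3x3 intrinsics, pixels), "k1" (the pictures are not rectified: a ray, as slopes to the right and down, at radius r is drawn at 1 + k1 r^2 times it, then the intrinsics apply), "R" (3x3) and "t" (3): a world point X has camera coordinates R X + t. Camera axes: x right, y down, z forward; pixel columns grow to the right and rows downward; lengths in m; the calibration is good to about 2 mm. A picture is of the moment at which its call begins. There is no depth.
- sign_off(): hands the job in; it is judged then, once.
Trained networks look in a picture, given as the dict that the camera call returned (one of the last four; its "shot" number tells which), for a name from the list of things; names that differ only in an ending like _2 or _b are one class to them, and where a whole thing is asked for, a point or a joint stands for the part that bears it (a point fixed in the world has none). Each returns a list of dicts, best first, with "conf" (0 to 1); they miss things now and then, are a little off and sometimes report something else, mostly with a low value. They report only what shows in the picture. A call takes as long as a camera call. They do not tell look-alikes from the thing itself.
- recognise(picture, query): "point" ([row, column] in pixels, amid what is visible of it).
The state is a dict: "time": time; "qpos": joint angles; "dq": joint speeds; "joint_efforts": joint torques, N m; "eef_pos": TCP position; "tcp_rot": TCP orientation; "contact_force": force on the tool from outside, world axes, zero at the start; "wrist_torque": the same for the moment, N m; "opening": opening from 0.0 (shut) to 1.0 (fully open); "finger_force": force on a finger pad.
Only numpy, scipy, OpenCV 4.12 (cv2) and the standard library are available. Lean on these libraries where they do the work, as an engineer would, in place of code of your own. Each camera call takes 0.05 s, during which the arm holds its last target. There are 200 camera calls.

## Task

Turn the blue volume sleeve of the inclined bench dispenser until its red mark clicks in at 8 on the scale, and let go of it. Then push the orange plunger on its top all the way in and let it spring back out, with the sleeve still at 8. Do not push the plunger before the sleeve is set, and leave the beaker standing under the spout.

Things in the scene. Friction and masses are not known exactly. Their poses are not given: they have to be found in the camera images.
- dispenser: Fixed bench dispenser: grey foot 180 x 110 x 16 mm, column, white barrel with a round white scale flange (100 mm across) at its upper end. Origin under the foot on the bench; x front to back, y left, z up. The barrel's axis leans 35 degrees from vertical towards the front (-x); the centre of the flange's scale face is at (-45, 0, 215) mm. The spout is at the barrel's lower end.
- sleeve_grip (a point): Fixed point on the sleeve's axis, 25 mm above the scale face, where to grip. z points out along the axis (35 degrees from vertical), x uphill (towards 5 on the scale), y left. The blue ribbed sleeve is a cylinder 40 mm across, standing 38 mm above the face; beside it nothing rises over 5 mm. Grip across its diameter, tool along the axis; 35 N holds without slip.
- volume_sleeve (a joint): Sleeve angle, rad, 0 to 5.236 (end stops): 0 with its red mark at 0, 0.5236 more per number, 4.189 at 8; grows clockwise seen from outside (onto its top). A spring detent clicks in at each number; 0.18 N m takes it over, and if let go it falls into the nearest. Numbers on the flange: 0 lower left, 5 uphill, 8 right, 10 lower right. It starts at 0 to 3.
- plunger_top (a point): Centre of the top face of the orange plunger button, 26 mm in diameter and 8 mm thick, on the sleeve's axis; 56 mm above the scale face (18 mm above the sleeve) when out. z points out along the axis. It moves with the button.
- plunger (a joint): Travel of the plunger in m: 0 out, 0.010 fully in, pressed along the axis into the sleeve. Its spring takes 2 N at first and 7 N fully in and pushes it back out.
- beaker: Loose open glass beaker, 58 mm across its rim, 55 mm high, origin under its centre; it stands upright on the dispenser's foot under the spout, behind the column.
There are look-alikes about, which are no part of the job. Leave any pink or purple look-alike of the beaker alone.

How it is judged:
By the outcome, as a careful person would: the job done as asked, in the order asked, and still so for the second after the job is handed in, with the robot touching nothing.
It also fails if it takes over 72 s, if anything falls off the work surface, if the arm or the gripper's body presses on something with over 40 N, if the wrist force passes 120 N, or if a joint passes its speed limit or range.

## Working session

There is one attempt and no reset: what is moved stays moved. The work goes in short steps, Python scripts to look and compute and a tool call to move; the robot and the scene stay as the last step left them, time stands still between calls to the robot, and variables do not carry over. Pictures are saved under pics/ and viewed, at most 10 in all, crops included, and the job is handed in when it is done.

Besides the shell and the picture viewer there is one more tool, called after "Emit:" as name(argument=value, ...), one argument or row to a line, values as JSON. arm_command: Moves the arm, as the interface text tells. Shifts and turns lie within -1 to 1; 1 stands for 75 cm of shift or 60 degrees of turn. Its arguments: {"type":"object","properties":{"steps":{"type":"array"},"grip_force":{"type":"number"}},"required":["steps"]}

```bash
mkdir -p pics
cat > h.py <<'E'
import numpy as np, cv2
from plant import *
from scipy.spatial.transform import Rotation as Ro
def proj(p,X):
    c=np.asarray(X)@np.array(p['R']).T+p['t']; s=c[:,:2]/c[:,2:]; s=s*(1+p['k1']*(s**2).sum(1,keepdims=True))
    K=np.array(p['K']); return np.c_[s[:,0]*K[0,0]+K[0,2], s[:,1]*K[1,1]+K[1,2]]
E
python3 - <<'E'
from h import *
print(get_state())
for n in("scene","top"):
    p=read_camera(n); cv2.imwrite(f'pics/{n}0.png',p['pixels'][...,::-1])
    R=np.array(p['R']);print(n,-R.T@p['t'],R[2],p['k1'],p['K'])
    for q in("dispenser","volume_sleeve","plunger_top","beaker"): print(q,[(np.round(d['point']),round(d['conf'],2)) for d in recognise(p,q)])
E
```

```text
{'time': 0.0, 'qpos': array([ 1.16003622e+00,  2.87213928e-01,  1.57820292e+00,  2.66246123e-05,
        1.27859441e+00, -1.50000172e-01]), 'dq': array([-0.00020121, -0.00148026,  0.00067544,  0.00046033, -0.00080886,
        0.00127515]), 'joint_efforts': array([-2.10235048e-04, -4.05972612e+01, -2.92634457e+01, -1.47290311e-04,
        5.83175715e-03,  6.00945810e-06]), 'eef_pos': array([0.17368657, 0.6514952 , 0.19480107]), 'tcp_rot': array([ 1.30014617e-01,  9.91511340e-01, -1.15855482e-03, -3.46885554e-04]), 'contact_force': array([ 0.37983396,  0.05041941, -0.34497344]), 'wrist_torque': array([-0.06507707, -0.01912227, -0.02870227]), 'finger_force': 0.0, 'opening': 1.002227315835219}
scene [ 0.18538883 -0.69803155  0.81990008] [ 0.52475721  0.40344407 -0.74957505] -0.07725201807760265 [[363.54855486   0.         323.35544082]
 [  0.         363.54855486 199.12593998]
 [  0.           0.           1.        ]]
dispenser [(array([239., 295.]), 0.85)]
volume_sleeve [(array([200., 275.]), 0.58)]
plunger_top [(array([187., 269.]), 0.43)]
beaker [(array([222., 260.]), 0.8), (array([194., 321.]), 0.73), (array([255., 321.]), 0.6), (array([278., 380.]), 0.58)]
top [ 0.49209092 -0.37677103  1.02309781] [ 0.1696385   0.03034767 -0.98503898] -0.032459416708284956 [[399.52268944   0.         318.68973903]
 [  0.         399.52268944 199.12219237]
 [  0.           0.           1.        ]]
dispenser [(array([238., 311.]), 0.97)]
volume_sleeve [(array([236., 289.]), 0.84)]
plunger_top []
beaker [(array([236., 254.]), 0.78), (array([175., 287.]), 0.59), (array([235., 338.]), 0.5)]
```

View pics/scene0.png

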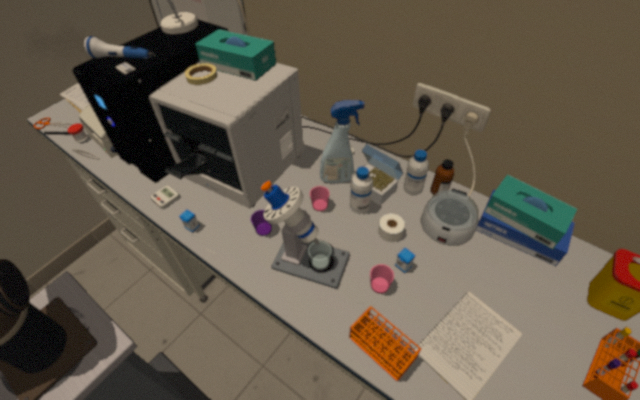

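View pics/top0.png

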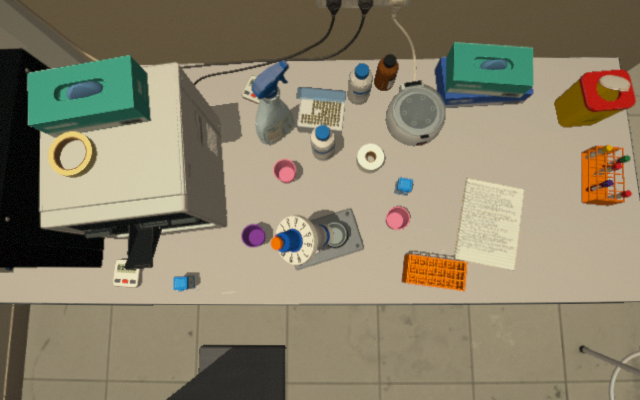

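The top view shows the dispenser at about (row 240, col 311). Its head leans to image left with the orange plunger at (243, 277), and the glass beaker stands on the foot at (235, 338). The purple cup (236, 254) and pink cups (171, 285) and (217, 398) are the look-alikes. I'll enlarge crops of both views.

Run:
```python
from h import *
a=cv2.imread('pics/top0.png')[200:280,260:370]; b=cv2.imread('pics/scene0.png')[170:290,230:360]
a=cv2.resize(a,(770,560),interpolation=cv2.INTER_CUBIC); cv2.imwrite('pics/ct.png',a)
b=cv2.resize(b,(650,600),interpolation=cv2.INTER_CUBIC); cv2.imwrite('pics/cs.png',b)
```

```text
(no output)
```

View pics/ct.png

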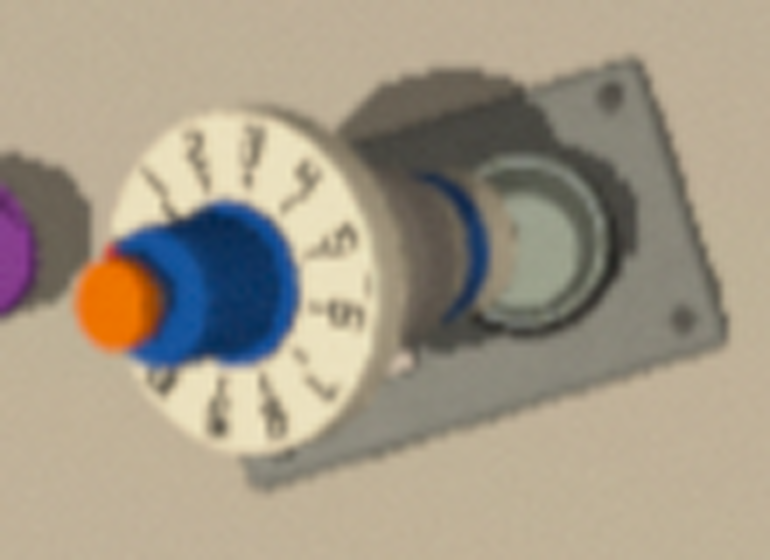

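View pics/cs.png

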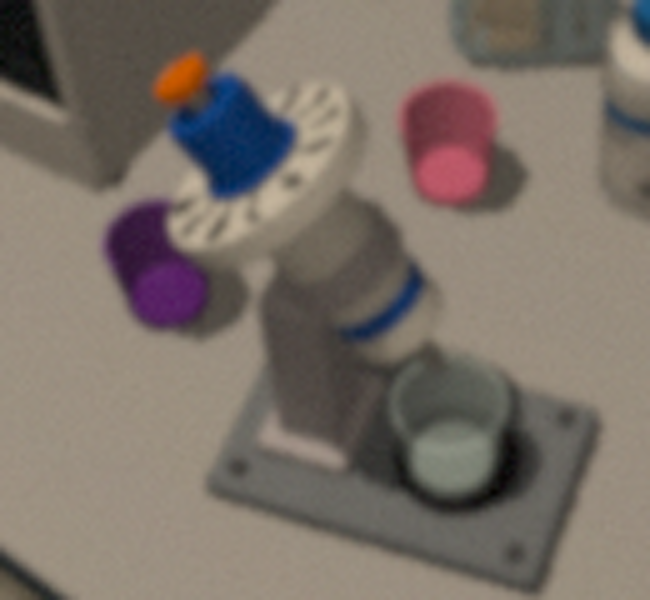

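```bash
cat >> h.py <<'E'
from scipy.optimize import least_squares
import json
A=np.radians(35)
def D2W(q,P):
    return np.asarray(P)@Ro.from_euler('z',q[2]).as_matrix().T+[q[0],q[1],0]
ZA=np.array([-np.sin(A),0,np.cos(A)]); XA=np.array([np.cos(A),0,np.sin(A)]); YA=np.array([0,1.,0]); C0=np.array([-.045,0,.215])
def S(x,y,z): return C0+x*XA+y*YA+z*ZA
def num(n,r,z):
    t=(n-5)*np.pi/6; return S(r*np.cos(t),-r*np.sin(t),z)
E
python3 - <<'E'
from h import *
c=[[.09,.055,.016],[.09,-.055,.016],[-.09,-.055,.016]]
T=[(633,60),(725,340),(255,485),(247,281),(119,304)]; Sc=[(600,410),(535,590),(212,485)]
T=np.array(T)/7+[260,200]-.43; Sc=np.array(Sc)/5+[230,170]-.4
pt=read_camera('top');ps=read_camera('scene')
PT=np.array(c+[S(0,0,0),S(0,0,.056)])
f=lambda q:np.r_[(proj(pt,D2W(q,PT))-T).ravel(),(proj(ps,D2W(q,c))-Sc).ravel()]
r=least_squares(f,[.4,-.35,-1.5],loss='soft_l1'); print(r.x,np.round(f(r.x).reshape(-1,2),2)); q=r.x
print(np.degrees(q[2]),'plunger',D2W(q,[S(0,0,.056)]),'axis',D2W([0,0,q[2]],[ZA]))
json.dump(list(q),open('q.json','w'))
for nm,p,o,s in(('ct',pt,(260,200),7),('cs',ps,(230,170),5)):
    im=cv2.imread(f'pics/{nm}.png')
    def pp(X,col,t=None):
        u=(proj(p,D2W(q,[X]))[0]-o+.43)*s; u=tuple(int(v) for v in u); cv2.circle(im,u,3,col,-1)
        if t is not None: cv2.putText(im,str(t),u,0,.5,col,1)
    for n in np.arange(0,12): pp(num(n,.05,0),(0,255,0)); pp(num(n,.02,.038),(0,255,255),n);pp(num(n,.013,.056),(255,0,255))
    for x in c+[[-.09,.055,.016]]: pp(x,(0,0,255))
    cv2.imwrite(f'pics/{nm}2.png',im)
a=cv2.imread('pics/ct2.png')[:, :500]; cv2.imwrite('pics/ct2.png',a)
b=cv2.imread('pics/cs2.png'); h=np.zeros((600,800,3),np.uint8); h[:a.shape[0]*400//500,:400]=cv2.resize(a,(400,a.shape[0]*400//500)); h[:369,400:]=cv2.resize(b,(400,369)); cv2.imwrite('pics/ov.png',h)
E
```

```text
[ 0.56307385 -0.35631828 -1.26547052] [[ 0.12 -0.43]
 [ 0.95  0.98]
 [-0.58  2.54]
 [ 4.99 -0.59]
 [ 5.36 -0.41]
 [-0.99 -1.32]
 [-0.7  -1.41]
 [-3.28 -0.59]]
-72.50612011140086 plunger [[ 0.53989119 -0.28276488  0.26087251]] axis [[-0.17241933  0.54704799  0.81915204]]
```

View pics/ov.png

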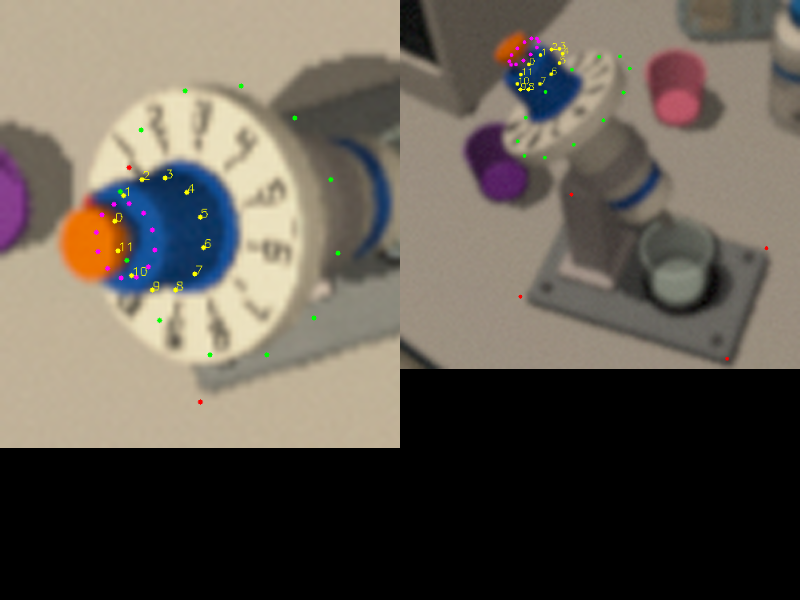

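Run:
```python
from h import *
c=np.array([[.09,.055,.016],[.09,-.055,.016],[-.09,-.055,.016]])
T=[(633,60),(725,340),(255,485),(247,281),(119,304)]; Sc=[(600,410),(535,590),(212,485),(258,165),(180,73)]
T=np.array(T)/7+[260,200]-.43; Sc=np.array(Sc)/5+[230,170]-.4
pt=read_camera('top');ps=read_camera('scene')
H=np.array([S(0,0,0),S(0,0,.056)])
def f(q):
    P=D2W(q,np.r_[c+[q[3],q[4],0],H]); return np.r_[(proj(pt,P)-T).ravel(),(proj(ps,P)-Sc).ravel()]
r=least_squares(f,[.5,-.3,-1.3,0,0],loss='soft_l1'); q=r.x; print(q,np.degrees(q[2]),'\n',np.round(f(q).reshape(-1,2),2))
print('plunger',D2W(q,[S(0,0,.056)]))
json.dump(list(q[:3]),open('q.json','w'))
ims=[]
for nm,p,o,s,src in(('ct',pt,(260,195),8,'top0'),('cs',ps,(235,165),8,'scene0')):
    im=cv2.imread(f'pics/{src}.png')[o[1]:o[1]+75,o[0]:o[0]+50]; im=cv2.resize(im,None,fx=s,fy=s,interpolation=cv2.INTER_CUBIC)
    def pp(X,col,t=None):
        u=(proj(p,D2W(q,[X]))[0]-o+.43)*s; u=tuple(int(v) for v in u); cv2.circle(im,u,2,col,-1)
        if t is not None: cv2.putText(im,str(t),u,0,.4,col,1)
    for n in np.arange(0,12): pp(num(n,.05,0),(0,255,0),n); pp(num(n,.02,.038),(0,255,255),n);pp(num(n,.013,.056),(255,0,255))
    ims.append(im)
cv2.imwrite('pics/ov2.png',np.hstack(ims))
```

```text
[ 5.60867893e-01 -3.45988660e-01 -1.28026069e+00  1.32064111e-02
  1.10977060e-04] -73.35353448316589 
 [[ 1.47 -0.7 ]
 [ 1.71  0.9 ]
 [-0.12  1.43]
 [-0.2   0.22]
 [-0.21  0.21]
 [ 0.25 -0.85]
 [-0.02 -1.05]
 [-2.25 -1.11]
 [ 0.5  -0.38]
 [ 0.2   0.3 ]]
plunger [[ 0.5387756  -0.27210045  0.26087251]]
```

View pics/ov2.png

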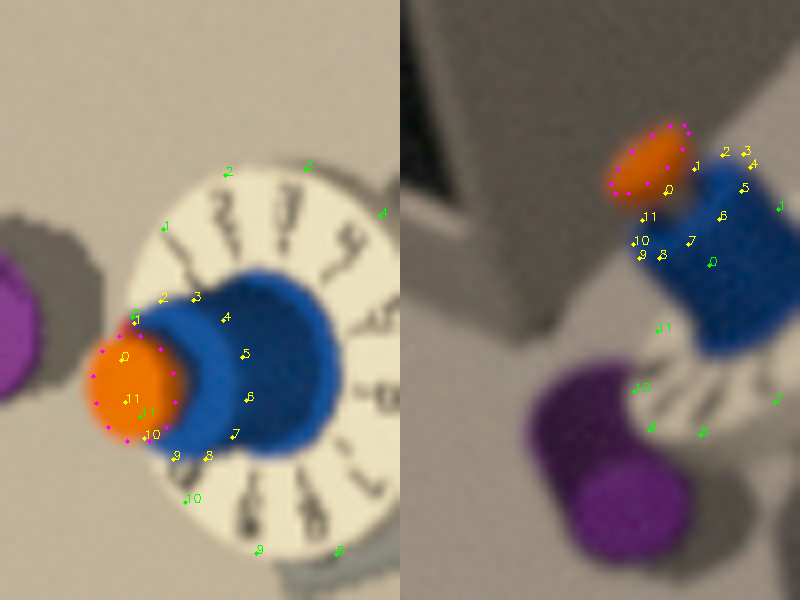

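```bash
cat >> h.py <<'E'
def ray(p,uv):
    K=np.array(p['K']);s=cv2.undistortPoints(np.array([[uv]],float),K,np.array([p['k1'],0,0,0,0.]))[0,0]
    R=np.array(p['R']);d=R.T@np.r_[s,1]; return -R.T@np.array(p['t']),d/np.linalg.norm(d)
def tri(ps):
    M=np.zeros((3,3));b=np.zeros(3)
    for p,uv in ps:
        o,d=ray(p,uv);N=np.eye(3)-np.outer(d,d);M+=N;b+=N@o
    return np.linalg.solve(M,b)
E
python3 - <<'E'
from h import *
pt=read_camera('top');ps=read_camera('scene'); q=json.load(open('q.json'))
def onz(p,uv,z): o,d=ray(p,uv); return np.round(o+d*(z-o[2])/d[2],3)
print('box top corner',tri([(pt,(188,203)),(ps,(233,98))]),'bottom',onz(pt,(222,226),0),onz(ps,(243,200),0))
print('black front R',onz(pt,(104,266),0),onz(ps,(165,178),0),'top',tri([(pt,(62,265)),(ps,(78,68))]) ,'handle tip',onz(pt,(140,265),.15),'front edge of bench',onz(pt,(320,302),0),'left front box',onz(pt,(45,230),.3))
ax=D2W([0,0,q[2]],[ZA])[0]; up=D2W([0,0,q[2]],[XA])[0]; c=D2W(q,[C0])[0]
print('face',c,'ax',ax,'uphill',up)
r=Ro.from_quat(get_state()['tcp_rot']); print(np.round(r.as_matrix(),3))
E
```

```text
box top corner [ 0.59638785 -0.1486524   0.39904868] bottom [ 0.6   -0.094  0.   ] [ 0.615 -0.061  0.   ]
black front R [0.497 0.213 0.   ] [0.533 0.218 0.   ] top [0.44846999 0.01607018 0.49424447] handle tip [0.499 0.045 0.15 ] front edge of bench [ 0.408 -0.347  0.   ] left front box [0.563 0.162 0.3  ]
face [ 0.54797695 -0.30287458  0.215     ] ax [-0.16430983  0.54953818  0.81915204] uphill [ 0.23465876 -0.78482185  0.57357644]
[[-0.966  0.258  0.   ]
 [ 0.258  0.966 -0.   ]
 [-0.     0.    -1.   ]]
```

```bash
cat >> h.py <<'E'
q_=json.load(open('q.json')); AX=D2W([0,0,q_[2]],[ZA])[0]; FC=D2W(q_,[C0])[0]
def tilt(R0):  # nearest rotation with tool z = -AX
    z=R0.as_matrix()[:,2]; v=np.cross(z,-AX); s=np.linalg.norm(v); a=np.arctan2(s,z@-AX)
    return (Ro.from_rotvec(v/s*a) if s>1e-9 else Ro.identity())*R0
def to(pos,R=None):
    st=get_state(); R0=Ro.from_quat(st['tcp_rot']); d=R0.inv().apply(np.array(pos)-st['eef_pos'])
    tw=(R0.inv()*R).as_rotvec() if R is not None else np.zeros(3)
    return np.round(d/.75,3), np.round(tw/np.radians(60),3), 'dist',round(np.linalg.norm(d),3),'deg',round(np.degrees(np.linalg.norm(tw)),1)
E
python3 - <<'E'
from h import *
R0=Ro.from_quat(get_state()['tcp_rot'])
for p in([.17,.42,.38],[.39,.2,.40],[.435,0,.40],[.42,-.15,.42]): print(to(p))
print(FC+.12*AX, to(FC+.12*AX,tilt(R0)), tilt(R0).as_matrix())
E
```

```text
(array([-0.075, -0.3  , -0.245]), array([0., 0., 0.]), 'dist', np.float64(0.296), 'deg', np.float64(0.0))
(array([-0.434, -0.508, -0.272]), array([0., 0., 0.]), 'dist', np.float64(0.541), 'deg', np.float64(0.0))
(array([-0.56 , -0.75 , -0.272]), array([0., 0., 0.]), 'dist', np.float64(0.731), 'deg', np.float64(0.0))
(array([-0.593, -0.949, -0.298]), array([0., 0., 0.]), 'dist', np.float64(0.868), 'deg', np.float64(0.0))
[ 0.52825977 -0.23693     0.31329825] (array([-0.762, -1.024, -0.156]), array([ 0.497, -0.306, -0.   ]), 'dist', np.float64(0.964), 'deg', np.float64(35.0)) [[-0.93904186  0.30199777  0.16430983]
 [ 0.16710316  0.81858679 -0.54953818]
 [-0.30046116 -0.48858266 -0.81915204]]
```

Emit:
arm_command(
  steps=[
    {"translation":[-0.02,-0.06,-0.08],"twist":[0,0,0],"fingers":1},
    {"translation":[-0.04,-0.12,-0.13],"twist":[0,0,0],"fingers":1},
    {"translation":[-0.05,-0.18,-0.18],"twist":[0,0,0],"fingers":1},
    {"translation":[-0.065,-0.24,-0.22],"twist":[0,0,0],"fingers":1},
    {"translation":[-0.075,-0.3,-0.245],"twist":[0,0,0],"fingers":1},
  ],
)

```text
time: 1.42
eef_pos: [0.1704, 0.419, 0.3828]
tcp_rot: [0.13, 0.992, 0.002, 0.001]
contact_force: [0.3, -1.3, 0.3]
opening: 1.003
finger_force: 0.0
```

Emit:
arm_command(
  steps=[
    {"translation":[-0.072,-0.042,-0.01],"twist":[0,0,0],"fingers":1},
    {"translation":[-0.144,-0.083,-0.02],"twist":[0,0,0],"fingers":1},
    {"translation":[-0.215,-0.125,-0.03],"twist":[0,0,0],"fingers":1},
    {"translation":[-0.287,-0.167,-0.03],"twist":[0,0,0],"fingers":1},
    {"translation":[-0.359,-0.208,-0.03],"twist":[0,0,0],"fingers":1},
  ],
)

```text
time: 2.05
eef_pos: [0.3913, 0.1985, 0.4031]
tcp_rot: [0.13, 0.991, 0.001, 0.001]
contact_force: [1.5, 1.1, 0.4]
opening: 1.001
finger_force: 0.0
```

Emit:
arm_command(
  steps=[
    {"translation":[-0.032,-0.06,0],"twist":[0,0,0],"fingers":1},
    {"translation":[-0.064,-0.121,0],"twist":[0,0,0],"fingers":1},
    {"translation":[-0.095,-0.181,0],"twist":[0,0,0],"fingers":1},
    {"translation":[-0.126,-0.242,0],"twist":[0,0,0],"fingers":1},
  ],
)

```text
time: 2.55
eef_pos: [0.4348, -0.0012, 0.4028]
tcp_rot: [0.13, 0.992, 0.0, 0.001]
contact_force: [1.1, 1.1, 0.0]
opening: 1.004
finger_force: 0.0
```

Emit:
arm_command(
  steps=[
    {"translation":[-0.01,-0.066,-0.01],"twist":[0,0,0],"fingers":1},
    {"translation":[-0.02,-0.13,-0.02],"twist":[0,0,0],"fingers":1},
    {"translation":[-0.033,-0.199,-0.026],"twist":[0,0,0],"fingers":1},
  ],
)

```text
time: 2.92
eef_pos: [0.4198, -0.1516, 0.4228]
tcp_rot: [0.13, 0.992, -0.0, 0.001]
contact_force: [0.6, 0.7, 0.3]
opening: 1.002
finger_force: 0.0
```

Run:
```python
from h import *
s=get_state();R0=Ro.from_quat(s['tcp_rot']); print(s['qpos'],s['eef_pos'],to(FC+.16*AX,tilt(R0)))
```

```text
[-5.74827566e-01 -3.13870891e-01  1.76907435e+00  2.30643670e-04
  1.68465809e+00 -1.88499827e+00] [ 0.41979409 -0.15164402  0.42282504] (array([-0.153, -0.047,  0.103]), array([ 0.497, -0.304,  0.   ]), 'dist', np.float64(0.142), 'deg', np.float64(34.9))
```

Emit:
arm_command(
  steps=[
    {"translation":[-0.03,0,0],"twist":[0.125,-0.076,0],"fingers":1},
    {"translation":[-0.06,-0.01,0.02],"twist":[0.25,-0.152,0],"fingers":1},
    {"translation":[-0.1,-0.03,0.06],"twist":[0.375,-0.228,0],"fingers":1},
    {"translation":[-0.153,-0.047,0.103],"twist":[0.497,-0.304,0],"fingers":1},
    {"translation":[-0.153,-0.047,0.103],"twist":[0.497,-0.304,0],"fingers":1},
  ],
)

```text
time: 3.55
eef_pos: [0.5206, -0.2123, 0.3382]
tcp_rot: [0.122, 0.947, -0.273, 0.117]
contact_force: [-0.3, -0.8, 0.2]
opening: 0.999
finger_force: 0.0
```

Run:
```python
from h import *
s=get_state();R0=Ro.from_quat(s['tcp_rot']); print(s['qpos'],s['eef_pos'],FC+.16*AX,to(FC+.16*AX,tilt(R0)),to(FC+.01*AX,tilt(R0)))
p=read_camera('scene');a=cv2.resize(p['pixels'][80:260,180:400,::-1],(0,0),fx=2,fy=2,interpolation=3)
p=read_camera('top');b=cv2.resize(p['pixels'][190:280,240:350,::-1],(0,0),fx=3.2,fy=3.2,interpolation=3)
h=np.zeros((360,800,3),np.uint8);h[:360,:440]=a;h[:288,440:792]=b;cv2.imwrite('pics/pre.png',h)
```

```text
[-0.33104567 -0.2157044   1.92714083 -0.54393616  1.11908745 -1.48079222] [ 0.52064185 -0.21226844  0.33819893] [ 0.52168737 -0.21494848  0.34606433] (array([-0.005, -0.008, -0.006]), array([ 0.002, -0.01 ,  0.   ]), 'dist', np.float64(0.008), 'deg', np.float64(0.6)) (array([-0.007, -0.008,  0.194]), array([ 0.002, -0.01 ,  0.   ]), 'dist', np.float64(0.145), 'deg', np.float64(0.6))
```

View pics/pre.png

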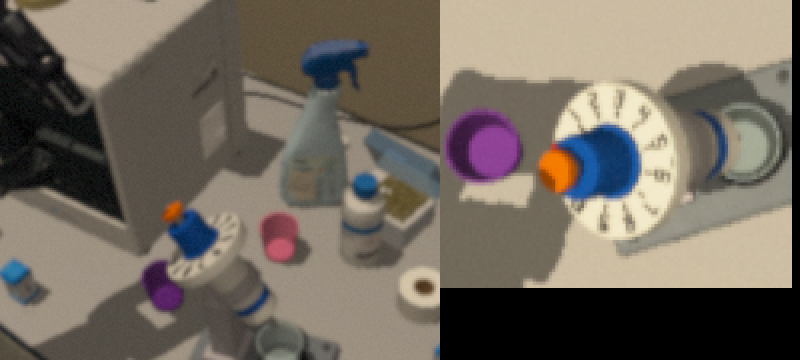

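Run:
```python
from h import *
s=get_state();z=Ro.from_quat(s['tcp_rot']).as_matrix()[:,2]
X=[s['eef_pos'],s['eef_pos']-.1*z,FC+.056*AX]
h=[]
for n in('scene','top'):
    p=read_camera(n);print(n,proj(p,X)); h.append(p['pixels'][:,:400,::-1])
cv2.imwrite('pics/pre2.png',np.hstack(h))
```

```text
scene [[233.16935348 148.35856123]
 [198.47568107 109.24483261]
 [265.80173102 184.49737612]]
top [[235.25794156 250.3306794 ]
 [185.72862104 258.9889193 ]
 [276.36189936 243.20476901]]
```

View pics/pre2.png

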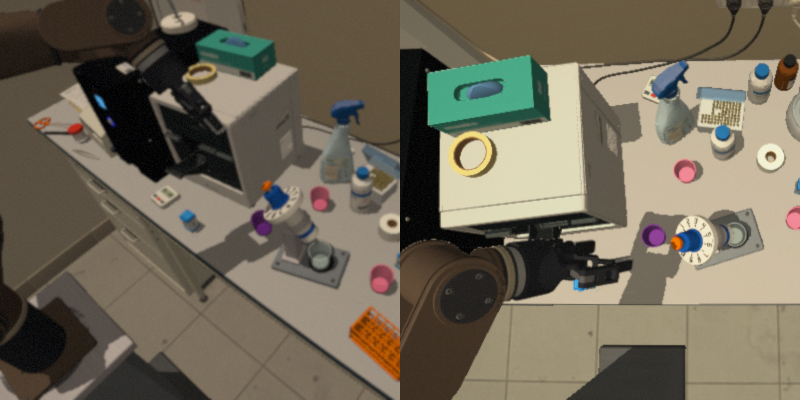

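Run:
```python
from h import *
s=get_state();M=Ro.from_quat(s['tcp_rot']).as_matrix();e=s['eef_pos'];x,y,z=M.T
X=[e,e-.1*z]+[e-.013*z+k*y+j*x for k in(.0425,.057,-.0425,-.057) for j in(.011,-.011)]
H=[]
for n,o in(('scene',(150,80)),('top',(130,190))):
    p=read_camera(n);im=cv2.resize(p['pixels'][o[1]:o[1]+130,o[0]:o[0]+130,::-1],None,fx=3,fy=3,interpolation=3)
    for i,u in enumerate(proj(p,X)): cv2.circle(im,tuple(int(v) for v in (u-o)*3),2,((0,0,255),(0,255,255),*[(0,255,0)]*4,*[(255,0,255)]*4)[i],-1)
    H.append(im)
cv2.imwrite('pics/pre3.png',np.hstack(H))
```

```text
(no output)
```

View pics/pre3.png

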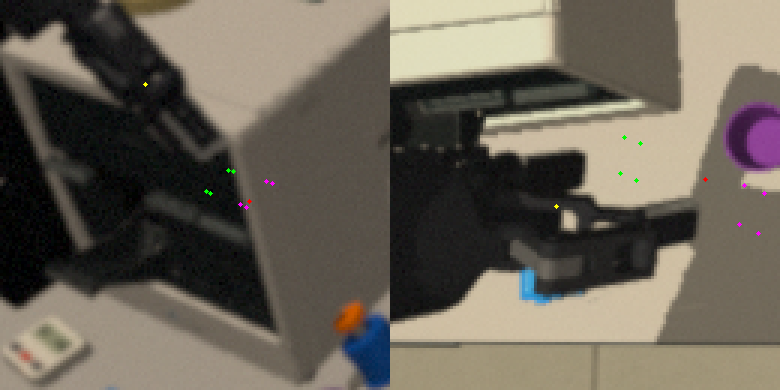

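The red dot (commanded TCP) lies about 15 px ahead of the visible open fingers: (695, 225) in the right half and (215, 145) in the left half. I'll shut the fingers and check numerically that their tip matches the TCP.

Emit:
arm_command(
  steps=[
    {"translation":[0,0,0],"twist":[0,0,0],"fingers":-1},
    {"translation":[0,0,0],"twist":[0,0,0],"fingers":-1},
    {"translation":[0,0,0],"twist":[0,0,0],"fingers":-1},
    {"translation":[0,0,0],"twist":[0,0,0],"fingers":-1},
    {"translation":[0,0,0],"twist":[0,0,0],"fingers":-1},
  ],
  grip_force=35,
)

```text
time: 4.47
eef_pos: [0.522, -0.2138, 0.3446]
tcp_rot: [0.124, 0.946, -0.274, 0.122]
contact_force: [1.1, -0.1, -0.0]
opening: 0.005
finger_force: 0.0
```

```bash
cat > tip.py <<'E'
from h import *
s=get_state();M=Ro.from_quat(s['tcp_rot']).as_matrix();e=s['eef_pos'];z=M[:,2]
print(e,s['opening'],s['qpos'])
tips=[]
for n in('scene','top'):
    p=read_camera(n);ref=cv2.imread(f'pics/{n}0.png')[...,::-1].astype(int);im=p['pixels'].astype(int)
    u0,u1=proj(p,[e,e-.1*z]);d=(u0-u1)/np.linalg.norm(u0-u1)
    m=((abs(im-ref).sum(2)>60)&(im.max(2)<75)).astype(np.uint8); m=cv2.morphologyEx(m,cv2.MORPH_OPEN,np.ones((2,2)))
    k,l,st,_=cv2.connectedComponentsWithStats(m); yy,xx=np.where(l==1+np.argmax(st[1:,4])); P=np.c_[xx,yy]; t=(P-u0)@d
    pc=P[t>t.max()-2].mean(0); tips.append((p,pc)); print(n,'pred',u0,'tip seen',pc,'along',t.max())
    a,b=u0.astype(int)-[32,26]; 
    for r in range(b,b+52,2): print(''.join('X' if abs(c-u0[0])<1 and abs(r-u0[1])<=1 else '.#'[m[r,c]] for c in range(a,a+64)))
print('tri',tri(tips))
E
python3 tip.py
```

```text
[ 0.52196412 -0.21378435  0.34460352] 0.004628195250120887 [-0.33262137 -0.21966455  1.92098471 -0.54462349  1.11855966 -1.48057166]
scene pred [233.30792381 148.60200232] tip seen [142.38888889  53.44444444] along -130.53401258666017
....###########.................................................
....##....#######...............................................
..########.....##...............................................
.....######.....................................................
.......######...................................................
.........#####.......##.........................................
...........#####...###..........................................
............########............................................
.............#######............................................
................................................................
................................................................
................................................................
................................................................
....................
[... 1956 characters left out ...]
........
##################..............................................
##################..............................................
#################...............................................
###########.....................................................
#####...........................................................
#####...........................................................
#####...........................................................
#####...........................................................
####............................................................
##..............................................................
tri [ 0.48121674 -0.09248764  0.53232803]
```

Run:
```python
from h import *
s=get_state();e=s['eef_pos']
pt=read_camera('top');ps=read_camera('scene')
t=tri([(pt,(221,256)),(ps,(221,139))]); R=Ro.from_quat(s['tcp_rot']); print(t,e,'tool frame',R.inv().apply(t-e),proj(pt,[t]),proj(ps,[t]))
for p,a in((pt,'top'),(ps,'scene')):
    im=p['pixels'];u=proj(p,[e,e-.1*R.as_matrix()[:,2],e+.1*R.as_matrix()[:,2]])
    ref=cv2.imread(f'pics/{a}0.png')[...,::-1]
    for k in np.arange(-.05,.03,.004):
        w=proj(p,[e+k*R.as_matrix()[:,2]])[0]; c,r=np.round(w).astype(int); print(a,round(k,3),(c,r),im[r,c],ref[r,c])
```

```text
[ 0.5118031  -0.1957609   0.36783647] [ 0.52195844 -0.21376647  0.34462668] tool frame [ 0.00562316  0.00033554 -0.03056621] [[221.03822758 255.95772303]] [[220.95303895 139.00245438]]
top -0.05 (np.int64(212), np.int64(254)) [17 22 16] [192 178 154]
top -0.046 (np.int64(214), np.int64(254)) [24 23 24] [191 177 152]
top -0.042 (np.int64(216), np.int64(254)) [20 21 21] [191 178 152]
top -0.038 (np.int64(218), np.int64(253)) [23 18 20] [192 178 154]
top -0.034 (np.int64(220), np.int64(253)) [70 63 57] [191 178 153]
top -0.03 (np.int64(222), np.int64(253)) [191 177 153] [193 179 154]
top -0.026 (np.int64(224), np.int64(252)) [202 189 162] [190 177 153]
top -0.022 (np.int64(226), np.int64(252)) [203 189 162] [190 177 152]
top -0.018 (np.int64(227), np.int64(252)) [204 189 164] [191 178 154]
top -0.014 (np.int64(229), np.int64(251)) [201 187 160] [192 178 154]
top -0.01 (np.int64(231), np.int64(251)) [141 130 111] [191 178 154]
top -0.006 (np.int64(233), np.int64(251)) [111 105  90] [193 179 155]
top -0.002 (np.int64(235), np.int64(250)) [111 104  92] [189 176 150]
top 0.002 (np.int64(236
[... 1076 characters left out ...]
9), np.int64(143)) [55 48 46] [51 49 45]
scene -0.01 (np.int64(230), np.int64(145)) [69 65 54] [72 66 59]
scene -0.006 (np.int64(231), np.int64(146)) [89 83 72] [89 81 71]
scene -0.002 (np.int64(233), np.int64(148)) [107 101  87] [97 88 78]
scene 0.002 (np.int64(234), np.int64(149)) [100  91  82] [100  91  80]
scene 0.006 (np.int64(235), np.int64(151)) [96 90 79] [96 88 80]
scene 0.01 (np.int64(237), np.int64(152)) [90 83 74] [88 83 76]
scene 0.014 (np.int64(238), np.int64(154)) [89 82 72] [85 78 69]
scene 0.018 (np.int64(239), np.int64(155)) [90 83 73] [88 81 70]
scene 0.022 (np.int64(240), np.int64(157)) [88 81 71] [87 81 71]
scene 0.026 (np.int64(242), np.int64(158)) [89 80 73] [86 80 71]
```

Run:
```python
from h import *
c=np.array([[.09,.055,.016],[.09,-.055,.016],[-.09,-.055,.016]])
T=[(633,60),(725,340),(255,485),(247,281),(119,304)]; Sc=[(600,410),(535,590),(212,485),(258,165),(180,73)]
T=np.array(T)/7+[260,200]-.43; Sc=np.array(Sc)/5+[230,170]-.4
pt=read_camera('top');ps=read_camera('scene')
for i,n in enumerate(['c++','c+-','c--','flange','plunger']): print(n,tri([(pt,T[i]),(ps,Sc[i])]))
print(FC,FC+.056*AX)
H=np.array([S(0,0,0),S(0,0,.056)])
def f(q):
    P=D2W(q,np.r_[c,H])+[0,0,q[3]]; return np.r_[(proj(pt,P)-T).ravel(),(proj(ps,P)-Sc).ravel()]
r=least_squares(f,[.5,-.3,-1.3,0]); print(r.x,np.round(f(r.x).reshape(-1,2),1))
```

```text
c++ [ 0.64350332 -0.42671449  0.00908279]
c+- [ 0.54115617 -0.45785765  0.00224798]
c-- [ 0.4906944  -0.28826609  0.00438027]
flange [ 0.54784122 -0.30256126  0.2138269 ]
plunger [ 0.53876402 -0.27234784  0.26202994]
[ 0.54797695 -0.30287458  0.215     ] [ 0.5387756  -0.27210045  0.26087251]
[ 0.56330462 -0.35200072 -1.26751639 -0.00129601] [[-1.5 -0.4]
 [-0.8  1. ]
 [-2.3  2.4]
 [ 2.9 -0.7]
 [ 3.2 -0.6]
 [-2.3 -1.8]
 [-2.2 -2.1]
 [-4.4 -1.3]
 [ 3.2  0.7]
 [ 2.9  1.5]]
```

Emit:
arm_command(
  steps=[
    {"translation":[0,0,-0.03],"twist":[-0.125,0.076,0],"fingers":-1},
    {"translation":[0,0,-0.03],"twist":[-0.25,0.152,0],"fingers":-1},
    {"translation":[0,0,-0.03],"twist":[-0.375,0.228,0],"fingers":-1},
    {"translation":[0,0,-0.03],"twist":[-0.497,0.304,0],"fingers":-1},
    {"translation":[0,0,-0.03],"twist":[-0.497,0.304,0],"fingers":-1},
  ],
)

```text
time: 5.4
eef_pos: [0.5185, -0.2036, 0.3625]
tcp_rot: [0.132, 0.991, -0.0, -0.0]
contact_force: [0.0, -0.6, -0.2]
opening: 0.003
finger_force: 0.0
```

```bash
python3 tip.py
```

```text
[ 0.51848047 -0.20356084  0.36251263] 0.0030072945935954907 [-5.55911396e-01 -5.35585805e-02  1.65083751e+00 -6.94003798e-04
  1.54504658e+00 -1.86279849e+00]
scene pred [226.6888831  140.74971926] tip seen [193.9  30.3] along -113.89549961696258
....................############................................
.....................############...............................
......................###########...............................
......................###########...............................
......................############..............................
.......................############.............................
..........................########..............................
.........................##...##................................
.........................####...................................
................................................................
................................................................
................................................................
................................................................
........
[... 1957 characters left out ...]
........
.###################################################............
####################################################............
####################################...############.............
######################......########...###########..............
####################...................###########..............
##################........................#######...............
################................................................
##############..................................................
############....................................................
###########.....................................................
tri [ 0.45930391 -0.21035153  0.6230955 ]
```

Emit:
arm_command(
  steps=[
    {"translation":[0,0,0],"twist":[0.125,-0.076,0],"fingers":1},
    {"translation":[0,0,0],"twist":[0.25,-0.152,0],"fingers":1},
    {"translation":[0,0,0],"twist":[0.375,-0.228,0],"fingers":1},
    {"translation":[0,0,0],"twist":[0.497,-0.31,0],"fingers":1},
    {"translation":[0,0,0],"twist":[0.497,-0.31,0],"fingers":1},
  ],
)

```text
time: 6.12
eef_pos: [0.5174, -0.1982, 0.3614]
tcp_rot: [0.121, 0.946, -0.274, 0.125]
contact_force: [0.6, -0.5, -0.8]
opening: 0.995
finger_force: 0.0
```

Run:
```python
from h import *
s=get_state();R0=Ro.from_quat(s['tcp_rot']); print(s['qpos'],to(FC+.065*AX,tilt(R0)),to(FC+.01*AX,tilt(R0)))
```

```text
[-0.30543228 -0.24572947  1.91322557 -0.54288     1.15453396 -1.47837528] (array([-0.002, -0.007,  0.157]), array([0.002, 0.005, 0.   ]), 'dist', np.float64(0.118), 'deg', np.float64(0.3)) (array([-0.002, -0.007,  0.23 ]), array([0.002, 0.005, 0.   ]), 'dist', np.float64(0.173), 'deg', np.float64(0.3))
```

Emit:
arm_command(
  steps=[
    {"translation":[-0.002,-0.007,0.05],"twist":[0.002,0.005,0],"fingers":1},
    {"translation":[-0.002,-0.007,0.1],"twist":[0.002,0.005,0],"fingers":1},
    {"translation":[-0.002,-0.007,0.157],"twist":[0.002,0.005,0],"fingers":1},
    {"translation":[-0.002,-0.007,0.18],"twist":[0.002,0.005,0],"fingers":1},
    {"translation":[-0.002,-0.007,0.2],"twist":[0.002,0.005,0],"fingers":1},
  ],
)

```text
time: 6.75
eef_pos: [0.5439, -0.2892, 0.2441]
tcp_rot: [0.125, 0.945, -0.276, 0.123]
contact_force: [-0.5, -0.2, -0.5]
opening: 1.002
finger_force: 0.0
```

Run:
```python
from h import *
s=get_state();R0=Ro.from_quat(s['tcp_rot']); M=R0.as_matrix();e=s['eef_pos'];x,y,z=M.T; print((e-FC)@AX,to(FC+.01*AX,tilt(R0)))
X=[e,FC]+[e-.013*z+k*y+j*x for k in(.0425,-.0425) for j in(.011,-.011)]
H=[]
for n,o in(('scene',(195,100)),('top',(190,190))):
    p=read_camera(n);im=cv2.resize(p['pixels'][o[1]:o[1]+120,o[0]:o[0]+130,::-1],(400,369),interpolation=3)
    for i,u in enumerate(proj(p,X)): cv2.circle(im,tuple(int(v) for v in (u-o)*3.077),2,((0,0,255),(0,255,255),*[(0,255,0)]*2,*[(255,0,255)]*2)[i],-1)
    H.append(im)
cv2.imwrite('pics/desc.png',np.hstack(H))
```

```text
0.0320205946559286 (array([0.004, 0.006, 0.029]), array([-0.002,  0.   ,  0.   ]), 'dist', np.float64(0.023), 'deg', np.float64(0.1))
```

View pics/desc.png

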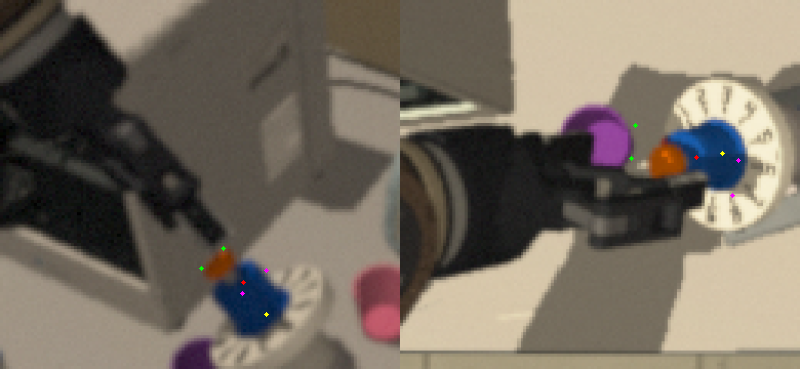

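Run:
```python
from h import *
ps=read_camera('scene');e=np.array([0.51848047,-0.20356084,0.36251263])
for d in([0,0,.031],[-.005,0,.031],[0,.005,.031],[-.01,.018,.023],[0,0,.025]): print(d,proj(ps,[e+d])-proj(ps,[e]))
```

```text
[0, 0, 0.031] [[ -3.38132689 -12.52171449]]
[-0.005, 0, 0.031] [[ -5.29528843 -11.19200697]]
[0, 0.005, 0.031] [[ -5.14408396 -13.42264757]]
[-0.01, 0.018, 0.023] [[-12.54500606  -9.82356931]]
[0, 0, 0.025] [[ -2.71172222 -10.03704202]]
```

Emit:
arm_command(
  steps=[
    {"translation":[0.002,0.003,0.015],"twist":[0,0,0],"fingers":1},
    {"translation":[0.002,0.006,0.029],"twist":[0,0,0],"fingers":1},
    {"translation":[0.002,0.006,0.029],"twist":[0,0,0],"fingers":1},
  ],
)

```text
time: 7.28
eef_pos: [0.5464, -0.2964, 0.2216]
tcp_rot: [0.125, 0.946, -0.275, 0.121]
contact_force: [-0.8, 0.2, -0.8]
opening: 1.002
finger_force: 0.0
```

Emit:
arm_command(
  steps=[
    {"translation":[0,0,0.006],"twist":[0,0,0],"fingers":1},
    {"translation":[0,0,0.012],"twist":[0,0,0],"fingers":1},
    {"translation":[0,0,0.012],"twist":[0,0,0],"fingers":1},
  ],
)

```text
time: 7.65
eef_pos: [0.5482, -0.3017, 0.2153]
tcp_rot: [0.125, 0.945, -0.275, 0.122]
contact_force: [-0.2, -0.2, -0.4]
opening: 0.995
finger_force: 0.0
```

```bash
cat > asc.py <<'E'
from h import *
s=get_state();R0=Ro.from_quat(s['tcp_rot']);M=R0.as_matrix();e=s['eef_pos'];x,y,z=M.T
print('h',(e-FC)@AX,'lat',M.T@(FC-e),s['contact_force'])
for n in('scene','top'):
    p=read_camera(n);im=p['pixels'].astype(int); ref=cv2.imread(f'pics/{n}0.png')[...,::-1].astype(int)
    u=proj(p,[FC+.03*AX])[0];a,b=u.astype(int)-[32,22]
    print(n,a,b,'tipL/R pred',proj(p,[e-.013*z+.0425*y,e-.013*z-.0425*y,e,FC]).round(0).tolist())
    for r in range(b,b+44):
        l=''
        for c in range(a,a+64):
            R,G,B=im[r,c]
            l+='o' if R>1.8*B and R>110 else 'B' if B>1.5*R and B>60 else '#' if max(R,G,B)<62 and (n=='top' or abs(im[r,c]-ref[r,c]).sum()>25) else ' ' if R>170 else '.'
        print(l)
E
python3 asc.py
```

```text
h 0.0008678843384323897 lat [ 6.47846050e-05 -8.91458230e-04  8.69959127e-04] [-0.1972014  -0.16696208 -0.43452117]
scene 241 170 tipL/R pred [[271.0, 194.0], [285.0, 202.0], [281.0, 202.0], [282.0, 202.0]]
################....#######.....................................
.###############.....######.....................................
..##############.....#######....................................
....#############...#######.....................................
......#####################.....................................
.......####################.....................................
.......####################.....................................
.........###################....................................
.........####################...................................
..........####################..................................
...........###################..................................
............###################.................................
.............#######..#########.................................
.............######....#########................
[... 4215 characters left out ...]
##############################...........         
#...########################################.     .....     ..  
#.....####################################...      ..       ....
#.......###############################...  .              .....
#.........############################..                  ......
#.............#######################.       ..           ......
##...................################.       ..          .......
###..................################..      ...        ........
#####................################..        .       .........
#...................#################..               ..........
....................################..              ............
```

Both views agree that the fingertips really sit about 31 mm short of the reported TCP along the tool (near finger at (272, 191) in scene and (298, 250) in top). I'll go on in small steps and watch the force.

Emit:
arm_command(
  steps=[
    {"translation":[0,-0.001,0.006],"twist":[0,0,0],"fingers":1},
    {"translation":[0,-0.001,0.012],"twist":[0,0,0],"fingers":1},
    {"translation":[0,-0.001,0.012],"twist":[0,0,0],"fingers":1},
  ],
)

```text
time: 8.12
eef_pos: [0.5493, -0.3073, 0.208]
tcp_rot: [0.125, 0.945, -0.275, 0.122]
contact_force: [0.1, 0.1, 0.2]
opening: 0.997
finger_force: 0.0
```

Emit:
arm_command(
  steps=[
    {"translation":[0,0,0.006],"twist":[0,0,0],"fingers":1},
    {"translation":[0,0,0.012],"twist":[0,0,0],"fingers":1},
    {"translation":[0,0,0.012],"twist":[0,0,0],"fingers":1},
  ],
)

```text
time: 8.5
eef_pos: [0.5508, -0.3122, 0.2007]
tcp_rot: [0.125, 0.945, -0.275, 0.122]
contact_force: [-0.7, 0.1, -0.0]
opening: 1.004
finger_force: 0.0
```

```bash
python3 asc.py
```

```text
h -0.017316090189441656 lat [-8.94004394e-05 -2.49503959e-04 -1.73157958e-02] [-0.69942723  0.12063355 -0.0260897 ]
scene 241 170 tipL/R pred [[276.0, 199.0], [290.0, 208.0], [286.0, 207.0], [282.0, 202.0]]
##########################......................................
###########################.....................................
.###########################....................................
..###########################...................................
..############################..................................
....###########################.................................
.....#################...#######................................
.......###############.....######...............................
........##############.....######...............................
...........############....#######..............................
............#####################...............................
............#####################...............................
.............###################................................
..............###################...............
[... 4215 characters left out ...]
###.################################........   .  
#########......#################################..........  ..  
########.........############################...   ..  .    ....
########..........##.########################.             .....
########...............####.################..            ......
##########..................################...           ......
############................################...          .......
##############..............###############.....        ........
########....................###############. . .       .........
##.......................##################.          ..........
#.....................#################....         ............
```

Emit:
arm_command(
  steps=[
    {"translation":[0,0,0],"twist":[0,0,0],"fingers":0.3},
    {"translation":[0,0,0],"twist":[0,0,0],"fingers":0.1},
    {"translation":[0,0,0],"twist":[0,0,0],"fingers":-0.2},
    {"translation":[0,0,0],"twist":[0,0,0],"fingers":-0.4},
    {"translation":[0,0,0],"twist":[0,0,0],"fingers":-0.4},
  ],
  grip_force=45,
)

```text
time: 9.22
eef_pos: [0.5512, -0.3115, 0.2015]
tcp_rot: [0.125, 0.945, -0.275, 0.123]
contact_force: [-1.2, 5.4, 2.7]
opening: 0.446
finger_force: 45.1
```

Emit:
arm_command(
  steps=[
    {"translation":[0,0,0],"twist":[0,0,0.175],"fingers":-0.4},
    {"translation":[0,0,0],"twist":[0,0,0.35],"fingers":-0.4},
    {"translation":[0,0,0],"twist":[0,0,0.525],"fingers":-0.4},
    {"translation":[0,0,0],"twist":[0,0,0.7],"fingers":-0.4},
    {"translation":[0,0,0],"twist":[0,0,0.875],"fingers":-0.4},
  ],
)

```text
time: 9.85
eef_pos: [0.5505, -0.3122, 0.2019]
tcp_rot: [0.532, 0.791, -0.193, 0.232]
contact_force: [-5.4, 3.0, 4.3]
opening: 0.445
finger_force: 45.3
```

Run:
```python
from h import *
s=get_state();print(s['qpos'],s['wrist_torque'],s['contact_force'],s['opening'],Ro.from_quat(s['tcp_rot']).as_matrix()[:,2]+AX,s['eef_pos'])
```

```text
[-0.49075659  0.00491442  1.97908406 -0.61009001  0.79940547 -0.52317063] [ 0.42710969  0.41691828 -0.18956248] [-5.43339287  2.9600271   4.30071434] 0.4454345721878138 [-0.00289322 -0.00244937  0.00107233] [ 0.55052135 -0.3122291   0.20188252]
```

Emit:
arm_command(
  steps=[
    {"translation":[0,0,0],"twist":[0,0,0.175],"fingers":-0.4},
    {"translation":[0,0,0],"twist":[0,0,0.35],"fingers":-0.4},
    {"translation":[0,0,0],"twist":[0,0,0.525],"fingers":-0.4},
    {"translation":[0,0,0],"twist":[0,0,0.7],"fingers":-0.4},
    {"translation":[0,0,0],"twist":[0,0,0.875],"fingers":-0.4},
  ],
)

```text
time: 10.48
eef_pos: [0.5495, -0.3122, 0.2016]
tcp_rot: [0.827, 0.474, -0.072, 0.293]
contact_force: [-6.4, 4.7, 5.5]
opening: 0.451
finger_force: 45.5
```

Emit:
arm_command(
  steps=[
    {"translation":[0,0,0],"twist":[0,0,0.175],"fingers":-0.4},
    {"translation":[0,0,0],"twist":[0,0,0.35],"fingers":-0.4},
    {"translation":[0,0,0],"twist":[0,0,0.525],"fingers":-0.4},
    {"translation":[0,0,0],"twist":[0,0,0.7],"fingers":-0.4},
    {"translation":[0,0,0],"twist":[0,0,0.875],"fingers":-0.4},
  ],
)

```text
time: 11.1
eef_pos: [0.5489, -0.3115, 0.201]
tcp_rot: [0.952, 0.059, 0.064, 0.293]
contact_force: [-8.3, 6.8, 5.9]
opening: 0.445
finger_force: 45.7
```

Emit:
arm_command(
  steps=[
    {"translation":[0,0,0],"twist":[0,0,0.175],"fingers":-0.4},
    {"translation":[0,0,0],"twist":[0,0,0.35],"fingers":-0.4},
    {"translation":[0,0,0],"twist":[0,0,0.525],"fingers":-0.4},
    {"translation":[0,0,0],"twist":[0,0,0.7],"fingers":-0.4},
    {"translation":[0,0,0],"twist":[0,0,0.875],"fingers":-0.4},
  ],
)

```text
time: 11.72
eef_pos: [0.5494, -0.3106, 0.2005]
tcp_rot: [0.88, -0.369, 0.188, 0.233]
contact_force: [-6.4, 9.7, 4.4]
opening: 0.447
finger_force: 45.7
```

```bash
cat > mark.py <<'E'
from h import *
s=get_state();M=Ro.from_quat(s['tcp_rot']).as_matrix();print(s['qpos'],s['wrist_torque'],s['contact_force'],s['opening'],M[:,2]+AX)
R0=Ro.from_quat([.125,.945,-.275,.123]);print('turned deg',np.degrees((R0.inv()*Ro.from_quat(s['tcp_rot'])).as_rotvec()))
for n in('scene','top'):
    p=read_camera(n);im=p['pixels'].astype(int);R,G,B=im[...,0],im[...,1],im[...,2]
    u=proj(p,[FC+.03*AX])[0].astype(int);m=np.zeros(R.shape,bool);m[u[1]-30:u[1]+30,u[0]-30:u[0]+30]=1
    rr,cc=np.where(m&(R>80)&(R>2*G)&(B>0.55*G)&(G<75)); print(n,[(int(r),int(c),im[r,c].tolist()) for r,c in zip(rr,cc)][:30])
    print('numbers (c,r) at rim z .038/.02/.0:',[(k,*np.round(proj(p,D2W(q_,[num(k,.02,.038),num(k,.02,.02),num(k,.022,.0)])),0).astype(int).tolist()) for k in range(0,11)])
E
python3 mark.py
```

```text
[-0.48973975  0.00435875  1.98095846 -0.60682255  0.80229856  2.22595004] [1.40588476 0.67283493 0.21626763] [-6.4147811   9.7374787   4.40549076] 0.44727870078910054 [-0.00566196  0.00036688 -0.00136105]
turned deg [-4.48728947e-01  5.54205429e-02 -1.49666509e+02]
scene [(185, 271, [86, 40, 36]), (186, 270, [106, 52, 32])]
numbers (c,r) at rim z .038/.02/.0: [(0, [268, 189], [273, 194], [278, 200]), (1, [271, 186], [276, 191], [282, 197]), (2, [275, 184], [280, 190], [286, 195]), (3, [277, 184], [283, 190], [289, 195]), (4, [278, 186], [283, 191], [290, 197]), (5, [277, 188], [282, 194], [289, 200]), (6, [274, 192], [280, 198], [286, 204]), (7, [271, 195], [276, 201], [282, 208]), (8, [267, 197], [272, 203], [278, 209]), (9, [264, 197], [270, 202], [275, 209]), (10, [264, 195], [269, 201], [274, 207])]
top []
numbers (c,r) at rim z .038/.02/.0: [(0, [275, 240], [281, 239], [286, 237]), (1, [276, 235], [282, 234], [288, 233]), (2, [280, 232], [286, 231], [292, 230]), (3, [284, 232], [290, 231], [296, 229]), (4, [287, 235], [293, 234], [300, 232]), (5, [290, 239], [296, 238], [303, 237]), (6, [290, 245], [296, 244], [303, 243]), (7, [289, 249], [295, 248], [301, 248]), (8, [285, 252], [291, 251], [298, 250]), (9, [281, 252], [287, 251], [293, 250]), (10, [278, 249], [283, 248], [289, 248])]
```

Emit:
arm_command(
  steps=[
    {"translation":[0,0,0],"twist":[0,0,0],"fingers":0.2},
    {"translation":[0,0,0],"twist":[0,0,0],"fingers":1},
    {"translation":[0,0,0],"twist":[0,0,0],"fingers":1},
    {"translation":[0,0,0],"twist":[0,0,0],"fingers":1},
    {"translation":[0,0,-0.02],"twist":[0,0,0],"fingers":1},
  ],
)

```text
time: 12.45
eef_pos: [0.5478, -0.3037, 0.2126]
tcp_rot: [0.881, -0.365, 0.188, 0.234]
contact_force: [0.2, -0.2, 0.1]
opening: 0.996
finger_force: 0.0
```

Emit:
arm_command(
  steps=[
    {"translation":[0,0,-0.04],"twist":[0,0,0],"fingers":1},
    {"translation":[0,0,-0.08],"twist":[0,0,0],"fingers":1},
    {"translation":[0,0,-0.12],"twist":[0,0,0],"fingers":-1},
    {"translation":[0,0,-0.14],"twist":[0,0,0],"fingers":-1},
    {"translation":[0,0,-0.14],"twist":[0,0,0],"fingers":-1},
  ],
)

```text
time: 13.08
eef_pos: [0.532, -0.2456, 0.3013]
tcp_rot: [0.881, -0.365, 0.191, 0.234]
contact_force: [-0.6, -0.2, -0.9]
opening: 0.376
finger_force: 0.0
```

```bash
python3 mark.py | cut -c1-700
python3 - <<'E'
from h import *
# red-blue mixture search vs initial image near sleeve
for n in('scene','top'):
    p=read_camera(n);im=p['pixels'].astype(int);u=proj(p,[FC+.03*AX])[0].astype(int)
    ref=cv2.imread(f'pics/{n}0.png')[...,::-1].astype(int)
    for nm,I in(('now',im),('ref',ref)):
        w=I[u[1]-16:u[1]+18,u[0]-22:u[0]+18]; sc=w[...,0]-w[...,1]-0*(w[...,2]); ok=(w[...,2]>=w[...,1]*.8)
        idx=np.argsort(-(sc*ok).ravel())[:6]; print(n,nm,[(int(u[0]-22+i%40),int(u[1]-16+i//40),w[i//40,i%40].tolist()) for i in idx])
    np.save(f'pics/{n}_now.npy',p['pixels'])
E
```

```text
[-0.38683702 -0.16336522  1.95175046 -0.55753881  1.01273469  2.18855486] [ 0.25967329  0.06419998 -0.00466954] [-0.62103204 -0.15462827 -0.89797186] 0.37588607890934345 [ 0.00130608 -0.00256489  0.00199014]
turned deg [ 1.92295970e-01  3.63784597e-02 -1.50021661e+02]
scene [(207, 275, [83, 39, 69]), (208, 275, [97, 48, 75])]
numbers (c,r) at rim z .038/.02/.0: [(0, [268, 189], [273, 194], [278, 200]), (1, [271, 186], [276, 191], [282, 197]), (2, [275, 184], [280, 190], [286, 195]), (3, [277, 184], [283, 190], [289, 195]), (4, [278, 186], [283, 191], [290, 197]), (5, [277, 188], [282, 194], [289, 200]), (6, [274, 192], [280, 198], [286, 204]), (7, [271, 195], [276, 201], [282, 208]), (8, [267, 197], [272, 203], [278, 209]), (9, [264, 197], [270, 202], [275, 209]), (10, [264, 195], [269, 201], [274, 207])]
top [(225, 255, [121, 59, 126]), (226, 255, [87, 39, 91]), (226, 256, [95, 42, 100]), (226, 257, [100, 46, 104]), (226, 258, [121, 59, 126]), (227, 256, [81, 35, 87]), (227, 257, [84, 39, 91]), (227, 258, [96, 44, 101]), (227, 259, [119, 57, 125]), (228, 256, [88, 40, 93]), (228, 25
[... 896 characters left out ...]
89, 248])]
scene now [(275, 208, [94, 42, 72]), (275, 207, [78, 34, 66]), (267, 197, [75, 37, 69]), (275, 209, [110, 72, 85]), (267, 198, [72, 35, 62]), (271, 185, [105, 70, 68])]
scene ref [(270, 187, [95, 55, 45]), (271, 185, [102, 66, 68]), (267, 190, [89, 58, 48]), (260, 189, [106, 77, 64]), (261, 190, [103, 75, 60]), (263, 191, [99, 71, 57])]
top now [(283, 250, [193, 53, 91]), (283, 251, [173, 61, 105]), (295, 251, [172, 65, 84]), (283, 249, [163, 59, 100]), (295, 252, [221, 120, 109]), (284, 251, [141, 54, 88])]
top ref [(276, 236, [153, 59, 59]), (275, 235, [196, 105, 91]), (263, 235, [133, 59, 139]), (263, 237, [132, 58, 139]), (263, 234, [132, 58, 140]), (263, 233, [131, 58, 140])]
```

Run:
```python
from h import *
p=read_camera('top');im=p['pixels'].astype(np.float32)
# refine in-plane centre shift by rim (white/not white) using the now image: test ticks angular profile
k=np.arange(3.5,10.6,.125)
def smp(r,z): 
    U=proj(p,D2W(q_,[num(a,r,z) for a in k])).astype(np.float32); return cv2.remap(im,U[None,:,0].copy(),U[None,:,1].copy(),cv2.INTER_LINEAR)[0]
for r in(.026,.029,.032): print('tick r',r,' '.join(f'{a:.1f}:{v:.0f}' if False else f'{v:.0f}' for a,v in zip(k,smp(r,0).mean(1))))
for r,z in((.0215,.001),(.0205,.01),(.02,.02),(.02,.03)): s=smp(r,z); print('red',r,z,' '.join(f'{v:.0f}' for v in s[:,0]-s[:,1]))
print(k)
```

```text
tick r 0.026 227 207 189 209 225 229 230 231 231 229 215 196 197 225 230 231 231 231 229 220 197 191 216 229 231 231 231 229 220 197 191 217 228 230 229 229 224 210 187 189 190 188 201 207 199 187 172 155 137 118 81 64 61 74 89 96 97
tick r 0.029 229 218 196 194 221 231 231 231 230 229 217 182 188 219 230 230 230 231 228 212 196 199 225 229 230 231 230 228 214 192 202 223 230 230 230 229 220 202 171 188 225 228 230 228 223 209 203 207 213 194 148 104 75 78 90 96 98
tick r 0.032 230 228 216 194 203 227 230 231 231 226 199 169 178 204 229 231 231 230 218 171 147 156 196 225 230 231 231 230 225 222 216 218 228 230 230 228 217 189 181 200 227 229 229 228 222 207 171 202 227 228 210 174 111 88 92 99 100
red 0.0215 0.001 -7 -5 -3 -1 0 2 1 5 5 2 5 9 9 3 1 3 4 4 3 2 3 4 6 7 9 5 3 4 3 1 1 -2 -6 -10 -14 -17 -19 -11 7 36 72 66 34 14 -2 -13 -25 -22 -27 -34 -37 -40 -43 -50 -57 -66 -67
red 0.0205 0.01 -45 -46 -52 -53 -53 -54 -54 -52 -51 -54 -53 -51 -52 -52 -51 -52 -53 -56 -56 -55 -53 -55 -57 -59 -59 -57 -56 -58 -60 -58 -55 -51 -34 -10 27 61 44 23 10 -3 -12 -16 -9 -3 -2 -5 -12 -23 -35 -49 -56 -62 -
[... 163 characters left out ...]
 -12 -19 -14 -6 0 7 15 24 23 18 11 1 -9 -21 -32 -36 -20 1 14 19 14 -1 3 27
red 0.02 0.03 -36 -37 -39 -41 -41 -39 -39 -40 -42 -44 -42 -40 -43 -42 -41 -42 -45 -47 -43 -42 -42 -43 -43 -44 -41 -40 -40 -37 -34 -26 -15 -7 -0 13 26 22 18 17 16 20 24 30 37 54 73 85 95 50 8 -12 -39 -29 -2 44 86 108 118
[ 3.5    3.625  3.75   3.875  4.     4.125  4.25   4.375  4.5    4.625
  4.75   4.875  5.     5.125  5.25   5.375  5.5    5.625  5.75   5.875
  6.     6.125  6.25   6.375  6.5    6.625  6.75   6.875  7.     7.125
  7.25   7.375  7.5    7.625  7.75   7.875  8.     8.125  8.25   8.375
  8.5    8.625  8.75   8.875  9.     9.125  9.25   9.375  9.5    9.625
  9.75   9.875 10.    10.125 10.25  10.375 10.5  ]
```

The mark started at 1 and has turned 210°. Its base now lines up with the tick at 8 (about 8.2 after correcting for the tick offset), so it is in the detent at 8. Next I press the plunger with the fingers shut.

Emit:
arm_command(
  steps=[
    {"translation":[0,0,0],"twist":[0,0,0],"fingers":-1},
    {"translation":[0,0,0],"twist":[0,0,0],"fingers":-1},
    {"translation":[0,0,0],"twist":[0,0,0],"fingers":-1},
  ],
)

```text
time: 13.7
eef_pos: [0.5315, -0.2461, 0.2994]
tcp_rot: [0.881, -0.365, 0.189, 0.234]
contact_force: [-0.7, -0.3, 0.1]
opening: -0.001
finger_force: 0.0
```

```bash
python3 - <<'E'
from h import *
s=get_state();R0=Ro.from_quat(s['tcp_rot']);print(s['opening'],'h',(s['eef_pos']-FC)@AX,'to .034',to(FC+.034*AX,tilt(R0)))
E
python3 asc.py
```

```text
-0.0010330952572891413 h 0.10305389033774351 to .034 (array([-0.   ,  0.   ,  0.092]), array([ 0.002, -0.   ,  0.   ]), 'dist', np.float64(0.069), 'deg', np.float64(0.1))
h 0.10305389033774351 lat [-0.000201    0.00014345  0.10305456] [-0.70648414 -0.34795357  0.09418111]
scene 241 170 tipL/R pred [[245.0, 174.0], [250.0, 155.0], [252.0, 169.0], [282.0, 202.0]]
................................................................
................................................................
................................................................
................................................................
................................................................
................................................................
................................................................
................................................................
................................................................
................................................................
..........................ooo...................................
.....................
[... 4372 characters left out ...]
..............BB...         o                 ..  
................................                            ..  
................................                           .....
...............................                            .....
...............................                           ......
..............................       .       ..          .......
..............................       .       ..          .......
...............................      ..      ...        ........
................................     ..        .       .........
.................................    ..              ...........
..................................                  ............
```

```bash
cat > fit.py <<'E'
from h import *
cams={n:read_camera(n) for n in('top','scene')}
def smp(im,p,X,q=q_):
    U=proj(p,D2W(q,X)).astype(np.float32); return cv2.remap(im,U[None,:,0].copy(),U[None,:,1].copy(),cv2.INTER_CUBIC)[0]
for n,p in cams.items():
    im=p['pixels'].astype(np.float32); g=im.mean(2)
    rs=np.linalg.norm
    # white flange: ring samples inside bright, outside rim not white; ticks: dark at tick, bright midway
    N=[3,4,5,6,7,8,9] if n=='top' else [3,4,5,6,7,8,9]
    best=[]
    for dx in np.arange(-.007,.0071,.001):
      for dy in np.arange(-.007,.0071,.001):
        for da in(-.1,0,.1):
          f=lambda off,r:np.array([num(k+off+da,r,0)+dx*XA+dy*YA for k in N])
          v=sum((smp(g,p,f(.5,r))+smp(g,p,f(-.5,r))).sum()/2-smp(g,p,f(0,r)).sum() for r in(.0265,.0285,.0305,.0325))
          best.append((v,dx,dy,da))
    best.sort(reverse=True);print(n,[tuple(np.round(b,4)) for b in best[:4]])
    _,dx,dy,da=best[0]
    red=im[...,0]-im[...,1]
    ks=np.arange(6.5,10.6,.25)
    for z in(.001,.006,.012,.02,.028,.036): print(z,[int(max(smp(red,p,[num(k+da,r,z)+dx*XA+dy*YA])[0] for r in(.0195,.0205))) for k in ks])
    print(ks)
E
python3 fit.py
```

```text
top [(np.float64(1169.642), np.float64(-0.004), np.float64(0.001), np.float64(0.0)), (np.float64(1089.2643), np.float64(-0.003), np.float64(0.001), np.float64(0.0)), (np.float64(1084.0425), np.float64(-0.004), np.float64(0.0), np.float64(0.0)), (np.float64(1030.842), np.float64(-0.004), np.float64(0.002), np.float64(0.0))]
0.001 [-61, -57, -61, -60, -61, -48, 9, 55, 13, -15, -20, -17, -35, -47, -58, -67, -65]
0.006 [-47, -48, -47, -41, -32, 31, 29, 2, -21, -2, -3, -22, -45, -60, -68, -69, -67]
0.012 [-42, -37, -36, -24, -1, 1, -20, -3, 4, 19, 2, -33, -63, -64, -45, -44, -24]
0.02 [-41, -37, -37, -34, -16, 0, 17, 31, 20, 18, 15, 38, 118, 115, 32, 46, 107]
0.028 [-41, -41, -32, -15, 10, 20, 18, 25, 36, 81, 97, 3, -47, -41, 53, 119, 120]
0.036 [-48, -47, -43, -22, 14, 28, 64, 57, 1, -10, -5, -7, -9, 23, 101, 119, 119]
[ 6.5   6.75  7.    7.25  7.5   7.75  8.    8.25  8.5   8.75  9.    9.25
  9.5   9.75 10.   10.25 10.5 ]
scene [(np.float64(488.1809), np.float64(-0.003), np.float64(0.003), np.float64(0.1)), (np.float64(483.4192), np.float64(-0.004), np.float64(0.002), np.float64(0.0)), (np.float64(480.5153), np.float64(-0.004), np.float64(0.001), np.float64(0.0)), (np.float64(479.3086), np.float64(-0.004), np.float64(0.004), np.float64(0.1))]
0.001 [-5, -7, -13, -16, -14, -13, 0, 19, 40, 47, 47, 40, 35, 32, 32, 28, 11]
0.006 [-38, -37, -39, -32, -26, -1, 27, 39, 34, 30, 28, 28, 31, 34, 33, 30, 6]
0.012 [-37, -39, -30, -32, -25, 4, 28, 34, 34, 31, 29, 29, 29, 31, 30, 25, 4]
0.02 [-41, -36, -33, -38, -24, 0, 24, 30, 28, 24, 19, 16, 19, 24, 21, 16, 0]
0.028 [-40, -36, -33, -37, -19, 0, 16, 21, 20, 17, 16, 21, 27, 37, 42, 43, 37]
0.036 [-40, -43, -41, -40, -16, 19, 40, 43, 31, 12, 0, -3, -6, -9, -12, -17, -14]
[ 6.5   6.75  7.    7.25  7.5   7.75  8.    8.25  8.5   8.75  9.    9.25
  9.5   9.75 10.   10.25 10.5 ]
```

Run:
```python
from h import *
s=get_state();R0=Ro.from_quat(s['tcp_rot']);dn=-D2W([0,0,q_[2]],[XA])[0]
print(to(FC+.036*AX+.002*dn,tilt(R0)))
```

```text
(array([-0.003, -0.001,  0.09 ]), array([ 0.002, -0.   ,  0.   ]), 'dist', np.float64(0.067), 'deg', np.float64(0.1))
```

Emit:
arm_command(
  steps=[
    {"translation":[-0.003,-0.001,0.04],"twist":[0.002,0,0],"fingers":-1},
    {"translation":[-0.003,-0.001,0.08],"twist":[0.002,0,0],"fingers":-1},
    {"translation":[-0.003,-0.001,0.09],"twist":[0.002,0,0],"fingers":-1},
    {"translation":[-0.003,-0.001,0.09],"twist":[0.002,0,0],"fingers":-1},
  ],
)

```text
time: 14.4
eef_pos: [0.5415, -0.2815, 0.2429]
tcp_rot: [0.881, -0.365, 0.19, 0.233]
contact_force: [0.6, -0.1, -0.3]
opening: -0.004
finger_force: 0.0
```

Emit:
arm_command(
  steps=[
    {"translation":[0,0,0.005],"twist":[0,0,0],"fingers":-1},
    {"translation":[0,0,0.01],"twist":[0,0,0],"fingers":-1},
    {"translation":[0,0,0.01],"twist":[0,0,0],"fingers":-1},
  ],
)

```text
time: 14.78
eef_pos: [0.5428, -0.2855, 0.237]
tcp_rot: [0.881, -0.365, 0.19, 0.233]
contact_force: [0.3, 0.0, -0.5]
opening: -0.004
finger_force: 0.0
```

Emit:
arm_command(
  steps=[
    {"translation":[0,0,0.003],"twist":[0,0,0],"fingers":-1},
    {"translation":[0,0,0.006],"twist":[0,0,0],"fingers":-1},
    {"translation":[0,0,0.006],"twist":[0,0,0],"fingers":-1},
  ],
)

```text
time: 15.15
eef_pos: [0.5434, -0.2881, 0.2328]
tcp_rot: [0.881, -0.365, 0.19, 0.233]
contact_force: [0.6, -0.1, -0.8]
opening: -0.0
finger_force: 0.0
```

Emit:
arm_command(
  steps=[
    {"translation":[0,0,0.004],"twist":[0,0,0],"fingers":-1},
    {"translation":[0,0,0.004],"twist":[0,0,0],"fingers":-1},
  ],
)

```text
time: 15.4
eef_pos: [0.5442, -0.2898, 0.231]
tcp_rot: [0.881, -0.365, 0.19, 0.233]
contact_force: [-1.2, 0.6, 1.5]
opening: -0.0
finger_force: 1.0
```

Emit:
arm_command(
  steps=[
    {"translation":[0,0,0.004],"twist":[0,0,0],"fingers":-1},
    {"translation":[0,0,0.004],"twist":[0,0,0],"fingers":-1},
  ],
)

```text
time: 15.65
eef_pos: [0.5447, -0.2914, 0.2286]
tcp_rot: [0.881, -0.365, 0.19, 0.233]
contact_force: [-0.1, 1.6, 2.6]
opening: 0.002
finger_force: 1.7
```

Emit:
arm_command(
  steps=[
    {"translation":[0,0,0.004],"twist":[0,0,0],"fingers":-1},
    {"translation":[0,0,0.004],"twist":[0,0,0],"fingers":-1},
  ],
)

```text
time: 15.9
eef_pos: [0.5452, -0.2931, 0.2261]
tcp_rot: [0.881, -0.365, 0.19, 0.233]
contact_force: [-0.5, 2.4, 4.3]
opening: -0.001
finger_force: 2.4
```

Emit:
arm_command(
  steps=[
    {"translation":[0,0,0.004],"twist":[0,0,0],"fingers":-1},
    {"translation":[0,0,0.004],"twist":[0,0,0],"fingers":-1},
  ],
)

```text
time: 16.15
eef_pos: [0.5457, -0.2948, 0.2237]
tcp_rot: [0.881, -0.365, 0.19, 0.233]
contact_force: [-1.5, 4.0, 5.3]
opening: 0.001
finger_force: 3.2
```

Emit:
arm_command(
  steps=[
    {"translation":[0,0,0.003],"twist":[0,0,0],"fingers":-1},
    {"translation":[0,0,0.003],"twist":[0,0,0],"fingers":-1},
  ],
)

```text
time: 16.4
eef_pos: [0.5459, -0.2951, 0.2233]
tcp_rot: [0.881, -0.366, 0.19, 0.233]
contact_force: [-5.9, 10.9, 11.6]
opening: -0.001
finger_force: 8.2
```

Emit:
arm_command(
  steps=[
    {"translation":[0,0,0.002],"twist":[0,0,0],"fingers":-1},
    {"translation":[0,0,0.002],"twist":[0,0,0],"fingers":-1},
  ],
)

```text
time: 16.65
eef_pos: [0.546, -0.2952, 0.2232]
tcp_rot: [0.881, -0.366, 0.19, 0.233]
contact_force: [-9.8, 16.7, 16.3]
opening: -0.003
finger_force: 12.3
```

Emit:
arm_command(
  steps=[
    {"translation":[0,0,-0.01],"twist":[0,0,0],"fingers":-1},
    {"translation":[0,0,-0.02],"twist":[0,0,0],"fingers":-1},
    {"translation":[0,0,-0.05],"twist":[0,0,0],"fingers":-1},
    {"translation":[0,0,-0.11],"twist":[0,0,0],"fingers":-1},
    {"translation":[0,0,-0.14],"twist":[0,0,0],"fingers":-1},
  ],
)

```text
time: 17.27
eef_pos: [0.5287, -0.2386, 0.3073]
tcp_rot: [0.881, -0.365, 0.19, 0.233]
contact_force: [0.1, -0.8, 0.6]
opening: -0.003
finger_force: 0.0
```

Emit:
arm_command(
  steps=[
    {"translation":[0,0,-0.01],"twist":[0,0,0],"fingers":-1},
    {"translation":[0,0,-0.01],"twist":[0,0,0],"fingers":-1},
  ],
)

```text
time: 17.52
eef_pos: [0.5274, -0.2349, 0.3113]
tcp_rot: [0.881, -0.365, 0.189, 0.233]
contact_force: [0.8, -0.0, 0.2]
opening: 0.0
finger_force: 0.0
```

```bash
python3 fit.py
python3 - <<'E'
from h import *
print(get_state()['contact_force'])
for n in('scene','top'):
    p=read_camera(n);b=recognise(p,'beaker');print([(np.round(d['point']),round(d['conf'],2)) for d in b])
    im=p['pixels'].astype(int);ref=cv2.imread(f'pics/{n}0.png')[...,::-1].astype(int)
    for I in(im,ref):
        u=proj(p,[FC+.05*AX])[0].astype(int);w=I[u[1]-15:u[1]+15,u[0]-18:u[0]+18];r,c=np.where((w[...,0]>1.8*w[...,2])&(w[...,0]>110)&(w[...,1]>.3*w[...,0]));print(n,'orange',len(r),r.mean()+u[1]-15,c.mean()+u[0]-18)
E
```

```text
top [(np.float64(1181.6506), np.float64(-0.004), np.float64(0.001), np.float64(0.0)), (np.float64(1099.8027), np.float64(-0.003), np.float64(0.001), np.float64(0.0)), (np.float64(1095.3552), np.float64(-0.004), np.float64(0.0), np.float64(0.0)), (np.float64(1043.5947), np.float64(-0.004), np.float64(0.002), np.float64(0.0))]
0.001 [-59, -59, -60, -60, -60, -49, 9, 55, 11, -15, -20, -20, -37, -43, -57, -66, -71]
0.006 [-47, -46, -43, -44, -33, 33, 27, 1, -22, -2, -4, -20, -41, -61, -69, -69, -68]
0.012 [-36, -38, -40, -22, -2, 1, -21, -4, 3, 20, 4, -29, -62, -64, -44, -45, -25]
0.02 [-41, -42, -37, -32, -17, 0, 17, 31, 19, 18, 17, 37, 113, 115, 33, 45, 105]
0.028 [-38, -40, -34, -15, 13, 21, 17, 26, 37, 76, 91, 3, -44, -44, 54, 120, 120]
0.036 [-46, -44, -39, -18, 15, 30, 60, 43, 7, -1, -4, -7, -10, 23, 101, 119, 119]
[ 6.5   6.75  7.    7.25  7.5   7.75  8.    8.25  8.5   8.75  9.    9.25
  9.5   9.75 10.   10.25 10.5 ]
scene [(np.float64(496.3705), np.float64(-0.004), np.float64(0.004), np.float64(0.1)), (np.float64(494.7106), np.float64(-0.003), np.float64(0.003), np.float64(0.1)),
[... 528 characters left out ...]
2, 25, 31, 37, 41, 39, 36]
0.036 [-41, -44, -38, -37, -12, 21, 40, 40, 25, 6, -4, -5, -7, -10, -12, -11, -10]
[ 6.5   6.75  7.    7.25  7.5   7.75  8.    8.25  8.5   8.75  9.    9.25
  9.5   9.75 10.   10.25 10.5 ]
[-0.22180164  0.13423195  0.55686904]
[(array([255., 320.]), 0.93), (array([222., 257.]), 0.93), (array([196., 319.]), 0.63), (array([279., 382.]), 0.62), (array([200., 275.]), 0.6)]
scene orange 85 185.2 265.63529411764705
scene orange 85 185.2 265.63529411764705
[(array([172., 288.]), 0.96), (array([220., 394.]), 0.85), (array([235., 339.]), 0.76), (array([235., 252.]), 0.57)]
top orange 141 243.17730496453902 276.1914893617021
top orange 133 242.74436090225566 276.0375939849624
```

The plunger is back out, the mark has not moved from 8, the beaker is still in place and the robot is clear of everything.

```bash
python3 -c "
from plant import *
print(sign_off())"
```

```text
the job is handed in; nothing more can be done
None
```

I turned the sleeve from 1 to 8 and let go. I then pushed the plunger to its stop; it sprang back, the mark still read 8 and the beaker was standing under the spout. I handed the job in at about 18 s; no verdict came back.

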